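Pin the mask shut on a bottle-labelling jig and switch on its vacuum

TASK

Get the labelling jig ready: first stand the amber bottle, which blocks the way to the locking pin's head, inside the blue tape square. Then swing the blue mask flap down shut, push the locking pin fully home through the fork and the flap's lug, until its head sits against the fork, and last flip the orange vacuum paddle over to its other side. Do not knock over or shift the other things on the table.

Things in the scene. Friction and masses are not known exactly. Their poses are not given: they have to be found in the camera images.
- jig: The labelling jig, fixed to the table: white base plate 240 (x) x 200 (y) x 20 mm, origin at the centre of its underside, z up. The flap's hinge axis runs along y at x = -75, z = 104 mm, between posts at y = +-86 that reach z = 110 mm. A bottle lies along y in a red cradle in the middle, below z = 94 mm. The fork is on the +x side.
- seat (a point): Centre of the hole's mouth on the fork's outer (-y) face, where the pin's head rests at last: x = 95, y = -65, z = 75 mm in the jig's frame; axes as the jig's. The aluminium fork stands at jig x = 72 to 118, up to z = 97 mm, ears at y = -65 to -5 and 25 to 45 mm; holes run along y, 17.2 mm wide in the first ear, 19 mm in lug and second ear.
- flap (a joint): Angle of the blue mask flap (rad): 0 = shut, level at z = 104 mm, lug between the ears, holes in line; pi/2 = upright; starts at 1.65 to 1.8, leaning back towards the jig's -x (limit 1.85). The hinge is stiff and damped: a steep flap stays where it is left; below about 1.1 rad it sinks shut by itself in about 2 s. To close it, push its outer face towards the jig's +x, past upright.
- flap_lug (a point): Point on the neck of the flap's lug, midway in its thickness, 150 mm from the hinge axis, at jig y = 10 mm. The flap is 8 mm thick, 150 mm wide (jig y = -75 to 75), and reaches 130 mm from the hinge, with a window 68 x 90 mm in the middle; only its lug (jig y = -2 to 22 mm), the tongue that enters the fork, reaches farther, to 193 mm.
- pin: Loose steel pin, 160 g: shank 16 mm thick, 130 mm long, the last 12 mm tapered; round red head 32 mm across, 10 mm thick. Origin at the centre of the head's inner face, y axis along the shank to the tip. Starts level in the fork's first ear, head out 72 to 78 mm towards the jig's -y. About 1 to 12 N slides it along the jig's +y (if it catches, up to 20 N or a second push); pushed before the flap is shut, it blocks the lug.
- amber_bottle: Loose upright amber glass bottle, 330 g, 180 mm high, 60 mm across up to z = 105 mm; neck 27 mm across from z = 134 to 166 mm, rim 33 mm across above that. Origin at the centre of its underside. It starts in front of the pin's head.
- mark: Flat square of blue tape on the table, 120 mm over all, with an open middle; origin at its centre, on the table. It lies on the left or the right side.
- switch_box: Grey vacuum switch box fixed to the table, 90 (x) x 70 (y) x 45 mm high, origin at the centre of its underside. The orange paddle on top pivots about y at the origin's x and y, z = 45 mm. It stands on the side where the tape square is not.
- paddle (a joint): Angle of the orange over-centre paddle (rad): 0 = leaning 0.5 rad towards the box's -x (start, off), 1.0 = leaning 0.5 rad towards +x (on). It is 26 to 36 mm wide and 78 mm long, with a heavy round end 24 mm across; about 1 to 2 N at its end towards the box's +x moves it, and past 0.55 it drops over by itself and stays.
- paddle_tip (a point): Middle of the round end of the paddle, 66 mm from its pivot.
- bottle_b: Bystander, loose, to be left alone: clear glass bottle, 180 mm high, 60 mm across. Origin at the centre of its underside.
- bottle_c: Bystander, loose, to be left alone: clear glass bottle, 180 mm high, 60 mm across. Origin at the centre of its underside.
- bottle_d: Bystander, loose, to be left alone: clear glass bottle, 180 mm high, 60 mm across. Origin at the centre of its underside.
- spray: Bystander, loose, to be left alone: white plastic bottle with a red cap, 170 mm high, 64 mm across. Origin at the centre of its underside.
- tape: Bystander, loose, to be left alone: roll of yellow tape, 90 mm across, 30 mm high, lying flat. Origin at the centre of its underside.
- smoother: Bystander, loose, to be left alone: label smoothing block, cork with a wooden grip, 100 x 45 x 44 mm high. Origin at the centre of its underside.
Not all that is in view belongs to the job. What is shaped like the switch_box but green or yellow is not meant.

How it is judged:
On the way, in this order (a step that is already met when the one before it is completed fails the run):
1. the amber bottle stands in the tape square (horizontal distance between amber_bottle and mark below 0.045 m and height (world z) of amber_bottle below 0.006 m and angle between amber_bottle's own z axis and vertical below 0.1 rad), for 0.2 s.
2. the flap is shut (value of joint flap below 0.04 rad), for 0.2 s.
3. the pin is home, its head against the fork (distance between pin and seat below 0.004 m and angle between the y axis of pin and the y axis of jig, either way round below 0.06 rad), for 0.2 s.
4. the paddle is flipped over (value of joint paddle above 0.85 rad), for 0.2 s.
At the end, for the whole second after the job is handed in: The amber bottle stands upright, at rest, within 45 mm of the tape square's centre; the flap is shut (within 0.04 rad); the pin is through fork and lug, its head within 4 mm of the seat, in line within 0.06 rad, at rest; the paddle is over (beyond 0.85 rad) (all of step 1 and all of step 3 and value of joint flap below 0.04 rad and value of joint paddle above 0.85 rad and linear speed of each of pin, amber_bottle below 0.02 m/s); the robot touches nothing.
It fails at once if a bottle is knocked over (tilted by more than 0.6 rad) (angle between any of amber_bottle, bottle_b, bottle_c, bottle_d, spray's own z axis and vertical above 0.6 rad).
It fails at once if another thing on the table is shifted by more than 30 mm (distance of any of bottle_b, bottle_c, bottle_d, spray, tape, smoother from where it was at the start of the episode above 0.03 m).
It also fails if it takes over 67 s, if anything falls off the work surface, if the arm or the gripper's body presses on something with over 40 N, if the wrist force passes 120 N, or if a joint passes its speed limit or range.

ROBOT

A 6-joint arm with a two-finger parallel gripper is mounted at the origin on the work surface. World frame = base frame: x ahead of the robot, y to its left, z up, the work surface at z = 0. Lengths are in m, angles in rad, forces in N, time in s.
With the tool pointing down it reaches from about 0.35 to 0.725 m from the base axis. Payload 6 kg.
Tool frame: the origin (TCP) lies between the finger pads; the fingertips stand 19 mm ahead of it and the grasp point (between the pads) is the TCP; z points along the fingers, y is the line along which they close (so a half turn about z gives the same grasp; the last joint's range is limited). The gripper opens to 85 mm and grips with 20 to 120 N. Pads are 22 mm wide; open, the fingers measure 114 mm over their backs; the gripper's body (76 mm by 85 mm) begins 54 mm behind the grasp point. The pads swing forward as they close: fully open they stand 13 mm farther back than shut.
Start: joints at [1.633, 0.04, 0.085, 0, -1.615, -0.334], TCP at [0.161, 0.578, 0.25] pointing down, gripper open.
Joint ranges: [-2.56, 2.56], [-1.29, 2.01], [-1.08, 1.49], [-3.29, 1.98], [-2.81, -0.18], [-2.99, 2.99]. Speed limits (rad/s): [2.57, 2.57, 3.01, 3.14, 3.14, 3.14].

INTERFACE

Orientations are given as a rotation vector (axis times angle).
In Python, from workcell import monitor, viewer, arm gives the robot as it stands.
- The arm moves only by the tool arm_command, never from a script. Its argument "series" is a list of rows, each an object with "slide": the shift along the tool's x, y, z each as a share of 0.12 m, from -1 to 1, a list of three; "turn": the turn, a rotation vector about the tool's x, y, z each as a share of 90 degrees, from -1 to 1, a list of three; "jaw": the gripper's target within -1 to 1 (shut at 1, half-way at 0, fully open at -1). A call has exactly 8 rows; each row is the pose to reach, as a shift and turn from the pose commanded when the call began, along the tool's axes at that moment; what a row does not reach only later rows make up. A row lasts 1/10 s, in which the tool goes at most 50 mm and 8.59 degrees, less where a joint would pass 70% of its speed; a pose out of reach is approached as far as the arm can. A call with a number of a shift or a turn outside -1 to 1 is refused whole. A call with a gripper value outside its range is refused whole. The fingers move at their own pace and stop on an object; the grip force is fixed at half the most. Time passes only in rows, so rows that repeat a pose let the fingers close, or fill a call up. It gives the time, the measured TCP pose, the force, the opening and the grip force at its end, in the units of the state.
- monitor.get_state(): the state, without advancing time (a new reading comes with each control period).
- viewer.camera(name): name is "scene" or "top"; returns a dict with "pixels" (384x512x3 uint8, red, green, blue), "range_z" (384x512 float32, m along the optical axis (not along the pixel's ray), 0 where there is no reading), "intrinsics" (3x3 intrinsics, pixels), "R" (3x3) and "t" (3): a world point X has camera coordinates R X + t. Camera axes: x right, y down, z forward; pixel columns grow to the right and rows downward; lengths in m; the calibration is good to about 2 mm. A picture is of the moment at which its call begins.
- arm.hand_in(): hands the job in; it is judged then, once.
The state is a dict: "time": time; "joint_positions": joint angles; "qd": joint speeds; "tau": joint torques, N m; "tool_pos": TCP position; "ee_rot": TCP orientation; "contact_force": force on the tool from outside, world axes, zero at the start; "wrist_torque": the same for the moment, N m; "grip_width": finger opening in m; "finger_force": force on a finger pad.
Only numpy, scipy, OpenCV 4.12 (cv2) and the standard library are available. Lean on these libraries where they do the work, as an engineer would, in place of code of your own. Each camera call takes 0.05 s, during which the arm holds its last target. There are 200 camera calls.

## Working session

There is one attempt and no reset: what is moved stays moved. The work goes in short steps, Python scripts to look and compute and a tool call to move; the robot and the scene stay as the last step left them, time stands still between calls to the robot, and variables do not carry over. Pictures are saved under pics/ and viewed, at most 10 in all, crops included, and the job is handed in when it is done.

Besides the shell and the picture viewer there is one more tool, called as name(argument=value, ...), one argument or row to a line, values as JSON. arm_command: Moves the arm, as the interface text tells. Its arguments: {"type":"object","properties":{"series":{"type":"array","items":{"type":"object","properties":{"slide":{"type":"array","items":{"type":"number"}},"turn":{"type":"array","items":{"type":"number"}},"jaw":{"type":"number"}}}}},"required":["series"]}

```bash
mkdir -p pics; ls
cat > h.py <<'E'
import numpy as np, cv2
from scipy.spatial.transform import Rotation as Ro
from workcell import monitor, viewer, arm
def grab(n):
    c=viewer.camera(n); np.savez(f'{n}.npz',**c); return c
def load(n): return dict(np.load(f'{n}.npz'))
def pts(c):
    K,R,t=c['intrinsics'],c['R'],c['t']; z=c['range_z'].astype(float)
    v,u=np.mgrid[:z.shape[0],:z.shape[1]]
    P=np.stack([(u-K[0,2])/K[0,0]*z,(v-K[1,2])/K[1,1]*z,z],-1)
    P=(P-t)@R; P[z==0]=np.nan; return P
def proj(c,X):
    p=c['intrinsics']@(c['R']@np.asarray(X,float)+c['t']); return p[:2]/p[2]
def ray(c,uv,h):
    K,R,t=c['intrinsics'],c['R'],c['t']
    d=R.T@np.linalg.inv(K)@np.array([uv[0],uv[1],1.]); o=-R.T@t
    return o+d*(h-o[2])/d[2]
def save(c,n,crop=None,s=1):
    im=c['pixels'][...,::-1]
    if crop: x0,y0,x1,y1=crop; im=im[y0:y1,x0:x1]
    cv2.imwrite(f'pics/{n}.png',cv2.resize(im,None,fx=s,fy=s,interpolation=cv2.INTER_CUBIC))
E
python3 - <<'E'
from h import *
for n in('scene','top'):
    c=grab(n); save(c,n+'0',s=1.5); print(n,-c['R'].T@c['t'],c['R'][2])
s=monitor.get_state(); print({k:np.round(v,3) for k,v in s.items()})
E
```

```text
pics
scene [ 1.09449384 -0.58793123  0.9891502 ] [-0.43507257  0.49728014 -0.75061596]
top [ 0.40500865 -0.00531213  1.27028365] [ 0.16966772  0.01763677 -0.9853435 ]
{'time': np.float64(0.1), 'joint_positions': array([ 1.633,  0.041,  0.084, -0.   , -1.615, -0.334]), 'qd': array([ 0.001, -0.002,  0.   ,  0.002,  0.001, -0.   ]), 'tau': array([-5.0000e-03, -3.6935e+01,  3.4828e+01,  6.9520e+00, -5.0000e-03,
       -0.0000e+00]), 'tool_pos': array([0.161, 0.578, 0.249]), 'ee_rot': array([ 3.111, -0.425, -0.   ]), 'contact_force': array([-0.258, -0.239, -0.692]), 'wrist_torque': array([0.009, 0.015, 0.   ]), 'finger_force': np.float64(0.0), 'grip_width': np.float64(0.085)}
```

View pics/scene0.png

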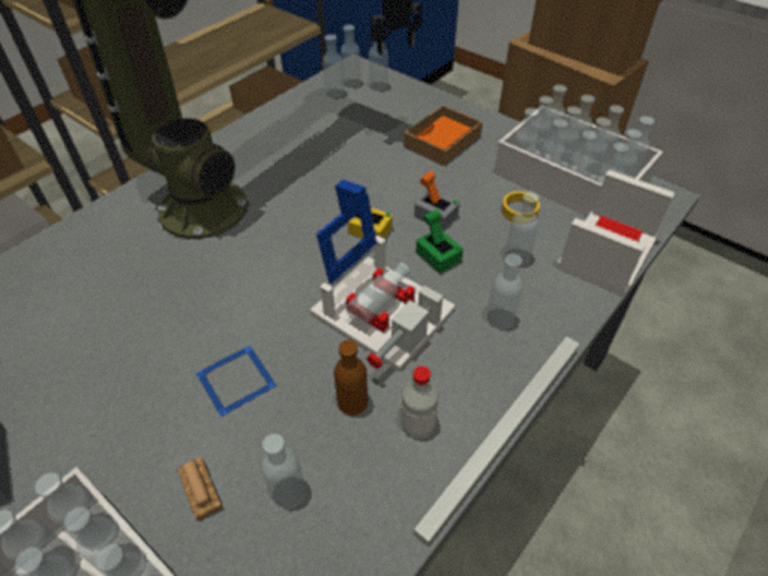

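View pics/top0.png

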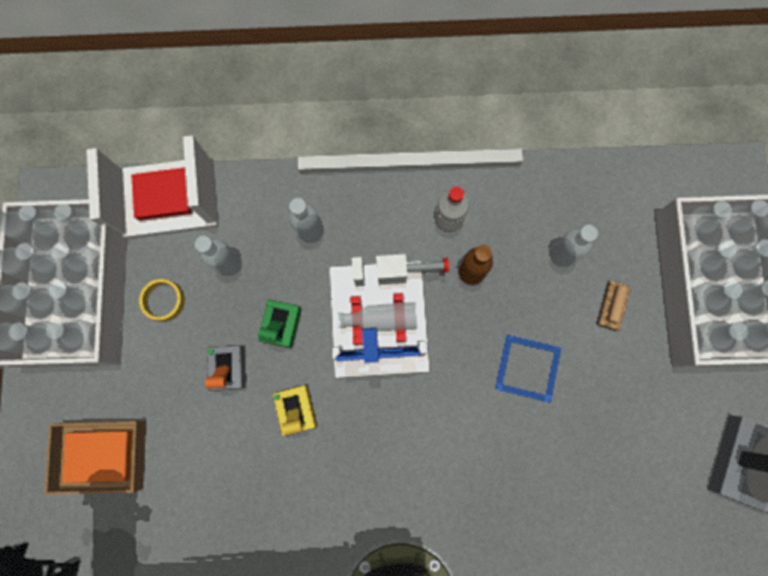

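Candidates (top0 at 1.5×):
- **Switch box:** grey box with orange paddle at (225,368). The green (280,322) and yellow (293,410) boxes and the orange tray (95,458) don't match.
- **Tape square:** blue square at (528,368), not the blue flap at (375,350).
- **Bottle:** amber at (475,265). The spray at (453,208) and clear bottles (575,243), (303,220) and (212,253) are bystanders.
- **Pin head:** red at (446,265), not the red cradle or spray cap.

By the description I choose the grey box, the right-hand square, the amber bottle and the red head beside it.

Run:
```python
from h import *
S=load('scene'); T=load('top')
def hsv(c): return cv2.cvtColor(c['pixels'],cv2.COLOR_RGB2HSV)
PT=pts(T);PS=pts(S);hT=hsv(T);hS=hsv(S)
def comps(m,mn=15):
    n,l,st,ce=cv2.connectedComponentsWithStats(m.astype(np.uint8)); return [(l==i,st[i],ce[i]) for i in range(1,n) if st[i,4]>=mn]
def rng(P,m): q=P[m]; q=q[~np.isnan(q).any(1)]; return np.round(np.r_[np.median(q,0),q.min(0),q.max(0)],3)
for nm,P,h,c in(('top',PT,hT,T),('scene',PS,hS,S)):
    H,s,v=h[...,0],h[...,1],h[...,2]
    for lab,m in(('blue',(H>105)&(H<130)&(s>130)),('red',((H<4)|(H>174))&(s>150)),('orange',(H>=4)&(H<16)&(s>150))):
        for mm,st,ce in comps(m): print(nm,lab,st[:4],np.round(ce,1),st[4],rng(P,mm))
# mark centre
m=(hT[...,0]>105)&(hT[...,0]<130)&(hT[...,1]>130)&(np.abs(PT[...,2])<.015)
cn=max(cv2.findContours(m.astype(np.uint8),0,2)[0],key=cv2.contourArea); b=cv2.minAreaRect(cn)
print('mark',ray(T,b[0],0),b)
# jig base plate
m=(hT[...,1]<40)&(hT[...,2]>130)&(abs(PT[...,2]-.02)<.008)&(abs(PT[...,1])<.25)&(PT[...,0]<.7)
m=max(comps(m),key=lambda a:a[1][4])[0]
q=PT[m][:,:2].astype(np.float32)
print('plate pts',len(q),cv2.minAreaRect(q),q.min(0),q.max(0))
# points tall on jig/bottle
for lo,hi in((.09,.1),(.1,.115)):
    q=PT[(PT[...,2]>lo)&(PT[...,2]<hi)&(abs(PT[...,1])<.2)&(PT[...,0]>.25)&(PT[...,0]<.75)&(hT[...,1]<60)]; print(lo,len(q),np.round(q[::6],3).tolist())
for nm,P in(('T',PT),('S',PS)):
    q=P[(P[...,2]>.166)&(P[...,2]<.2)&(P[...,0]>.4)&(P[...,0]<.9)&(abs(P[...,1])<.6)]
    for a in np.unique(np.round(q[:,:2]/.06),axis=0): 
        k=q[(abs(q[:,:2]-a*.06)<.035).all(1)]; print(nm,len(k),k.mean(0).round(3))
save(T,'crop',(130,130,390,300),3)
```

```text
top blue [224 219  56  22] [250.1 232.7] 417 [ 0.483  0.033  0.235  0.464 -0.046  0.119  0.517  0.099  0.307]
top blue [331 224  43  44] [352.  245.6] 450 [ 0.454 -0.288  0.001  0.386 -0.356 -0.006  0.524 -0.217  0.009]
top red [ 88 112  39  34] [106.1 129. ] 1048 [0.854 0.499 0.05  0.804 0.435 0.032 0.913 0.562 0.058]
top red [300 125   9  10] [303.8 129.2] 72 [ 0.789 -0.133  0.17   0.776 -0.145  0.161  0.802 -0.122  0.175]
top red [296 172   3   9] [297.  176.1] 24 [ 0.668 -0.114  0.085  0.657 -0.118  0.078  0.682 -0.111  0.09 ]
top red [263 196   5   6] [264.9 198.3] 28 [ 0.606 -0.014  0.062  0.601 -0.02   0.039  0.614 -0.007  0.066]
top red [234 198   7  10] [236.9 202.3] 54 [0.598 0.076 0.055 0.585 0.066 0.035 0.61  0.083 0.066]
top red [236 217   5  12] [238.  222.9] 56 [0.534 0.073 0.043 0.516 0.066 0.033 0.551 0.08  0.067]
top red [265 220   5   7] [267. 223.] 35 [ 0.529 -0.017  0.06   0.519 -0.024  0.035  0.541 -0.011  0.065]
top orange [441   6  71  12] [477.4  11.8] 311 [ 1.726 -1.208 -0.702  1.714 -1.406 -0.743  1.738 -1.027 -0.652]
top orange [396   9  51  10] [420.6  13
[... 6369 characters left out ...]
3, 0.111], [0.492, 0.106, 0.108], [0.489, 0.114, 0.111], [0.484, 0.117, 0.11]]
T 8 [ 0.488 -0.036  0.19 ]
T 6 [ 0.488 -0.027  0.186]
T 11 [0.484 0.081 0.183]
T 5 [0.483 0.092 0.191]
T 43 [ 0.689 -0.377  0.179]
T 110 [ 0.666 -0.177  0.18 ]
T 22 [0.691 0.356 0.178]
T 27 [ 0.701 -0.39   0.18 ]
T 107 [ 0.699 -0.378  0.18 ]
T 111 [0.703 0.356 0.179]
T 78 [ 0.79  -0.134  0.17 ]
T 107 [0.771 0.174 0.18 ]
S 74 [ 0.491 -0.039  0.184]
S 40 [ 0.491 -0.026  0.182]
S 67 [0.487 0.081 0.182]
S 37 [0.487 0.093 0.183]
S 31 [ 0.692 -0.379  0.18 ]
S 138 [ 0.673 -0.18   0.179]
S 63 [ 0.705 -0.39   0.179]
S 180 [ 0.705 -0.38   0.18 ]
S 83 [0.709 0.354 0.179]
S 100 [ 0.795 -0.135  0.171]
S 106 [0.778 0.172 0.179]
```

View pics/crop.png

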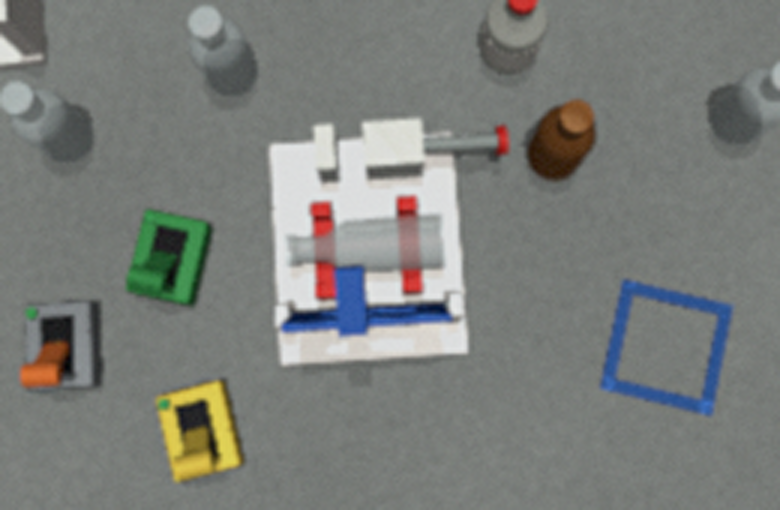

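The crop confirms the choice: grey box with orange paddle at (60,345) leaning towards -x, amber bottle at (562,140), pin head at (503,140), tape square at (667,345). Next I refine the jig and box poses.

Run:
```python
from h import *
for n in('scene','top'):
    c=load(n);P=pts(c);h=cv2.cvtColor(c['pixels'],cv2.COLOR_RGB2HSV);H,s,v=[h[...,i].astype(int) for i in range(3)]
    X,Y,Z=P[...,0],P[...,1],P[...,2]
    def rect(m,lab):
        nn,l,st,_=cv2.connectedComponentsWithStats(m.astype(np.uint8)); i=1+st[1:,4].argmax(); q=P[l==i][:,:2].astype(np.float32)
        (cx,cy),(a,b),an=cv2.minAreaRect(q); print(n,lab,len(q),np.round([cx,cy,a,b,an],3), np.round(np.percentile(q,[2,98],axis=0),3).tolist())
    rect((H>105)&(H<130)&(s>130)&(abs(Z)<.012)&(X>.3)&(X<.6)&(Y<-.15),'mark')
    w=(s<60)&(Y>-.2)&(Y<.2)
    rect(w&(abs(Z-.097)<.008)&(X>.62)&(X<.71)&(Y<.04),'ear1')
    rect(w&(abs(Z-.097)<.008)&(X>.62)&(X<.71)&(Y>.04),'ear2')
    rect(w&(abs(Z-.020)<.006)&(v>110)&(X>.4)&(X<.71),'plate')
    rect(w&(abs(Z-.11)<.005)&(X<.55)&(X>.45)&(Y<0),'post-')
    rect(w&(abs(Z-.11)<.005)&(X<.55)&(X>.45)&(Y>.06),'post+')
    rect((s<50)&(abs(Z-.045)<.007)&(X>.35)&(X<.6)&(Y>.25)&(Y<.42),'box')
    o=(H>=4)&(H<16)&(s>150)&(X>.4)&(X<.52)&(Y>.3)&(Y<.4)&(Z>.095); rect(o,'paddletip'); 
    b=(H>105)&(H<130)&(s>130)&(Y>-.06)&(Y<.12)&(X>.43)&(X<.56)&(Z>.12)
    q=P[b]; print('flap slope dx/dz',np.polyfit(q[:,2],q[:,0],1), q[q[:,2]>.25].mean(0))
```

```text
scene mark 434 [ 0.457 -0.286  0.117  0.12  74.481] [[0.393, -0.351], [0.522, -0.221]]
scene ear1 300 [ 0.67  -0.003  0.047  0.062  1.606] [[0.648, -0.033], [0.693, 0.026]]
scene ear2 113 [0.667 0.067 0.048 0.022 3.593] [[0.645, 0.056], [0.69, 0.078]]
scene plate 1070 [0.545 0.027 0.183 0.201 2.582] [[0.456, -0.072], [0.634, 0.109]]
scene post- 60 [ 0.499 -0.038  0.023  0.061 10.343] [[0.492, -0.067], [0.514, -0.008]]
scene post+ 44 [ 0.503  0.09   0.02   0.057 12.235] [[0.488, 0.061], [0.508, 0.118]]
scene box 209 [0.479 0.353 0.091 0.073 3.99 ] [[0.436, 0.316], [0.522, 0.384]]
scene paddletip 63 [0.447 0.349 0.022 0.036 7.69 ] [[0.439, 0.333], [0.458, 0.367]]
flap slope dx/dz [0.01429096 0.49070661] [0.50009758 0.03073526 0.28323577]
top mark 446 [ 0.456 -0.286  0.117  0.118 74.622] [[0.389, -0.35], [0.521, -0.222]]
top ear1 299 [ 0.666 -0.003  0.047  0.06   2.057] [[0.643, -0.031], [0.688, 0.027]]
top ear2 101 [6.6300e-01 6.7000e-02 1.9000e-02 4.5000e-02 8.8695e+01] [[0.641, 0.058], [0.685, 0.076]]
top plate 1769 [0.599 0.03  0.183 0.2   1.865] [[0.51, -0.068], [0.683, 0.128]]
top post- 42 [ 4.9700e-01 -5.4000e-02  2.4000e-02  2.1000e-02  8.7521e+01] [[0.487, -0.066], [0.508, -0.045]]
top post+ 34 [4.9200e-01 1.1000e-01 1.5000e-02 2.4000e-02 8.8023e+01] [[0.481, 0.104], [0.504, 0.117]]
top box 433 [0.474 0.352 0.09  0.07  3.055] [[0.43, 0.318], [0.518, 0.385]]
top paddletip 92 [0.443 0.35  0.02  0.036 5.635] [[0.432, 0.333], [0.453, 0.367]]
flap slope dx/dz [0.01697036 0.48140523] [0.48911963 0.0357585  0.29819914]
```

arm_command(
  series=[
    {"slide": [0.2, 0.17, -0.4], "turn": [0, 0, 0], "jaw": -1},
    {"slide": [0.4, 0.34, -0.75], "turn": [0, 0, 0], "jaw": -1},
    {"slide": [0.6, 0.51, -0.75], "turn": [0, 0, 0], "jaw": -1},
    {"slide": [0.8, 0.68, -0.75], "turn": [0, 0, 0], "jaw": -1},
    {"slide": [1, 0.85, -0.75], "turn": [0, 0, 0], "jaw": -1},
    {"slide": [1, 0.85, -0.75], "turn": [0, 0, 0], "jaw": -1},
    {"slide": [1, 0.85, -0.75], "turn": [0, 0, 0], "jaw": -1},
    {"slide": [1, 0.85, -0.75], "turn": [0, 0, 0], "jaw": -1},
  ],
)

```text
time: 0.9
tool_pos: [0.2489, 0.4479, 0.3397]
ee_rot: [3.112, -0.425, -0.001]
contact_force: [0.2, 0.0, -0.2]
grip_width: 0.0849
finger_force: 0.0
```

arm_command(
  series=[
    {"slide": [0.2, 0.17, 0], "turn": [0, 0, 0], "jaw": -1},
    {"slide": [0.4, 0.34, 0], "turn": [0, 0, 0], "jaw": -1},
    {"slide": [0.6, 0.51, 0], "turn": [0, 0, 0], "jaw": -1},
    {"slide": [0.8, 0.68, 0], "turn": [0, 0, 0], "jaw": -1},
    {"slide": [1, 0.85, 0], "turn": [0, 0, 0], "jaw": -1},
    {"slide": [1, 0.85, 0], "turn": [0, 0, 0], "jaw": -1},
    {"slide": [1, 0.85, 0], "turn": [0, 0, 0], "jaw": -1},
    {"slide": [1, 0.85, 0], "turn": [0, 0, 0], "jaw": -1},
  ],
)

```text
time: 1.7
tool_pos: [0.337, 0.3179, 0.3397]
ee_rot: [3.112, -0.424, -0.001]
contact_force: [-0.4, -0.3, -0.5]
grip_width: 0.0854
finger_force: 0.0
```

arm_command(
  series=[
    {"slide": [0.2, 0.17, 0], "turn": [0, 0, 0], "jaw": -1},
    {"slide": [0.4, 0.34, 0], "turn": [0, 0, 0], "jaw": -1},
    {"slide": [0.6, 0.51, 0], "turn": [0, 0, 0], "jaw": -1},
    {"slide": [0.8, 0.68, 0], "turn": [0, 0, 0], "jaw": -1},
    {"slide": [1, 0.85, 0], "turn": [0, 0, 0], "jaw": -1},
    {"slide": [1, 0.85, 0], "turn": [0, 0, 0], "jaw": -1},
    {"slide": [1, 0.85, 0], "turn": [0, 0, 0], "jaw": -1},
    {"slide": [1, 0.85, 0], "turn": [0, 0, 0], "jaw": -1},
  ],
)

```text
time: 2.5
tool_pos: [0.4253, 0.1876, 0.3399]
ee_rot: [3.112, -0.423, -0.001]
contact_force: [0.2, -0.3, 0.2]
grip_width: 0.0853
finger_force: 0.0
```

arm_command(
  series=[
    {"slide": [0.2, 0.17, 0], "turn": [0, 0, 0], "jaw": -1},
    {"slide": [0.4, 0.34, 0], "turn": [0, 0, 0], "jaw": -1},
    {"slide": [0.6, 0.51, 0], "turn": [0, 0, 0], "jaw": -1},
    {"slide": [0.8, 0.68, 0], "turn": [0, 0, 0], "jaw": -1},
    {"slide": [1, 0.85, 0], "turn": [0, 0, 0], "jaw": -1},
    {"slide": [1, 0.85, 0], "turn": [0, 0, 0], "jaw": -1},
    {"slide": [1, 0.85, 0], "turn": [0, 0, 0], "jaw": -1},
    {"slide": [1, 0.85, 0], "turn": [0, 0, 0], "jaw": -1},
  ],
)

```text
time: 3.3
tool_pos: [0.5136, 0.0573, 0.3403]
ee_rot: [-3.113, 0.423, -0.0]
contact_force: [0.3, 1.1, 0.7]
grip_width: 0.0853
finger_force: 0.0
```

arm_command(
  series=[
    {"slide": [0.2, 0.17, 0], "turn": [0, 0, 0.1], "jaw": -1},
    {"slide": [0.4, 0.34, 0], "turn": [0, 0, 0.2], "jaw": -1},
    {"slide": [0.6, 0.51, 0], "turn": [0, 0, 0.3], "jaw": -1},
    {"slide": [0.8, 0.68, 0], "turn": [0, 0, 0.4], "jaw": -1},
    {"slide": [1, 0.85, 0], "turn": [0, 0, 0.5], "jaw": -1},
    {"slide": [1, 0.85, 0], "turn": [0, 0, 0.6], "jaw": -1},
    {"slide": [1, 0.85, 0], "turn": [0, 0, 0.7], "jaw": -1},
    {"slide": [1, 0.85, 0], "turn": [0, 0, 0.8], "jaw": -1},
  ],
)

```text
time: 4.1
tool_pos: [0.6022, -0.0731, 0.3404]
ee_rot: [-2.324, 2.114, -0.0]
contact_force: [-0.0, 0.1, 0.2]
grip_width: 0.0853
finger_force: 0.0
```

arm_command(
  series=[
    {"slide": [0.3, -0.15, 0], "turn": [0, 0, 0.01], "jaw": -1},
    {"slide": [0.6, -0.3, 0.2], "turn": [0, 0, 0.035], "jaw": -1},
    {"slide": [0.93, -0.475, 0.4], "turn": [0, 0, 0.035], "jaw": -1},
    {"slide": [0.93, -0.475, 0.7], "turn": [0, 0, 0.035], "jaw": -1},
    {"slide": [0.93, -0.475, 0.7], "turn": [0, 0, 0.035], "jaw": -1},
    {"slide": [0.93, -0.475, 0.7], "turn": [0, 0, 0.035], "jaw": -1},
    {"slide": [0.93, -0.475, 0.7], "turn": [0, 0, 0.035], "jaw": -1},
    {"slide": [0.93, -0.475, 0.7], "turn": [0, 0, 0.035], "jaw": -1},
  ],
)

```text
time: 4.9
tool_pos: [0.6704, -0.179, 0.2604]
ee_rot: [-2.269, 2.168, -0.007]
contact_force: [0.4, -0.1, 0.2]
grip_width: 0.0857
finger_force: 0.0
```

Run:
```python
from h import *
s=monitor.get_state(); R=Ro.from_rotvec(s['ee_rot']).as_matrix()
print(s['tool_pos'],R.round(3).tolist()); print('to go m, tool',R.T@(np.array([.6695,-.1785,.15])-s['tool_pos']), 'share',R.T@(np.array([.6695,-.1785,.15])-s['tool_pos'])/.12)
```

```text
[ 0.67037743 -0.17895564  0.26044574] [[0.045, -0.999, 0.006], [-0.999, -0.045, -0.001], [0.001, -0.006, -1.0]]
to go m, tool [-0.00059848  0.00148121  0.11043861] share [-0.00498734  0.01234339  0.92032176]
```

arm_command(
  series=[
    {"slide": [0, 0, 0.25], "turn": [0, 0, 0], "jaw": -1},
    {"slide": [0, 0, 0.5], "turn": [0, 0, 0], "jaw": -1},
    {"slide": [0, 0, 0.75], "turn": [0, 0, 0], "jaw": -1},
    {"slide": [0, 0, 0.88], "turn": [0, 0, 0], "jaw": -1},
    {"slide": [0, 0, 0.88], "turn": [0, 0, 0], "jaw": -1},
    {"slide": [0, 0, 0.88], "turn": [0, 0, 0], "jaw": -0.5},
    {"slide": [0, 0, 0.88], "turn": [0, 0, 0], "jaw": 0.1},
    {"slide": [0, 0, 0.88], "turn": [0, 0, 0], "jaw": 1},
  ],
)

```text
time: 5.7
tool_pos: [0.6706, -0.1799, 0.1529]
ee_rot: [-2.269, 2.171, -0.004]
contact_force: [0.5, 0.3, 0.3]
grip_width: 0.044
finger_force: 0.0
```

arm_command(
  series=[
    {"slide": [0, 0, 0], "turn": [0, 0, 0], "jaw": 1},
    {"slide": [0, 0, 0], "turn": [0, 0, 0], "jaw": 1},
    {"slide": [0, 0, 0], "turn": [0, 0, 0], "jaw": 1},
    {"slide": [0, 0, 0], "turn": [0, 0, 0], "jaw": 1},
    {"slide": [0, 0, 0], "turn": [0, 0, 0], "jaw": 1},
    {"slide": [0, 0, 0], "turn": [0, 0, 0], "jaw": 1},
    {"slide": [0, 0, -0.1], "turn": [0, 0, 0], "jaw": 1},
    {"slide": [0, 0, -0.2], "turn": [0, 0, 0], "jaw": 1},
  ],
)

```text
time: 6.5
tool_pos: [0.6693, -0.1796, 0.174]
ee_rot: [2.269, -2.171, -0.004]
contact_force: [0.5, -0.5, -2.6]
grip_width: 0.0296
finger_force: 60.0
```

arm_command(
  series=[
    {"slide": [0.03, 0.06, 0], "turn": [0, 0, 0], "jaw": 1},
    {"slide": [0.08, 0.18, 0], "turn": [0, 0, 0], "jaw": 1},
    {"slide": [0.14, 0.32, 0], "turn": [0, 0, 0], "jaw": 1},
    {"slide": [0.2, 0.46, 0], "turn": [0, 0, 0], "jaw": 1},
    {"slide": [0.26, 0.6, 0], "turn": [0, 0, 0], "jaw": 1},
    {"slide": [0.32, 0.73, 0], "turn": [0, 0, 0], "jaw": 1},
    {"slide": [0.37, 0.83, 0], "turn": [0, 0, 0], "jaw": 1},
    {"slide": [0.4, 0.907, 0], "turn": [0, 0, 0], "jaw": 1},
  ],
)

```text
time: 7.3
tool_pos: [0.5622, -0.2332, 0.1747]
ee_rot: [2.269, -2.173, -0.0]
contact_force: [0.6, -0.1, -2.4]
grip_width: 0.0292
finger_force: 60.2
```

arm_command(
  series=[
    {"slide": [0.05, 0.1, 0], "turn": [0, 0, 0], "jaw": 1},
    {"slide": [0.12, 0.25, 0], "turn": [0, 0, 0], "jaw": 1},
    {"slide": [0.18, 0.4, 0], "turn": [0, 0, 0], "jaw": 1},
    {"slide": [0.25, 0.55, 0], "turn": [0, 0, 0], "jaw": 1},
    {"slide": [0.31, 0.7, 0], "turn": [0, 0, 0], "jaw": 1},
    {"slide": [0.36, 0.82, 0], "turn": [0, 0, 0], "jaw": 1},
    {"slide": [0.39, 0.88, 0], "turn": [0, 0, 0], "jaw": 1},
    {"slide": [0.4, 0.907, 0], "turn": [0, 0, 0], "jaw": 1},
  ],
)

```text
time: 8.1
tool_pos: [0.4562, -0.2857, 0.1749]
ee_rot: [-2.269, 2.172, -0.001]
contact_force: [0.2, 0.0, -2.7]
grip_width: 0.0295
finger_force: 60.2
```

arm_command(
  series=[
    {"slide": [0, 0, 0], "turn": [0, 0, 0], "jaw": 1},
    {"slide": [0, 0, 0.05], "turn": [0, 0, 0], "jaw": 1},
    {"slide": [0, 0, 0.1], "turn": [0, 0, 0], "jaw": 1},
    {"slide": [0, 0, 0.14], "turn": [0, 0, 0], "jaw": 1},
    {"slide": [0, 0, 0.17], "turn": [0, 0, 0], "jaw": 1},
    {"slide": [0, 0, 0.19], "turn": [0, 0, 0], "jaw": 1},
    {"slide": [0, 0, 0.19], "turn": [0, 0, 0], "jaw": 1},
    {"slide": [0, 0, 0.19], "turn": [0, 0, 0], "jaw": 1},
  ],
)

```text
time: 8.9
tool_pos: [0.4568, -0.2855, 0.1526]
ee_rot: [-2.27, 2.172, -0.001]
contact_force: [-0.4, 0.1, 1.1]
grip_width: 0.0293
finger_force: 60.0
```

arm_command(
  series=[
    {"slide": [0, 0, 0], "turn": [0, 0, 0], "jaw": 0.3},
    {"slide": [0, 0, 0], "turn": [0, 0, 0], "jaw": -0.3},
    {"slide": [0, 0, 0], "turn": [0, 0, 0], "jaw": -0.6},
    {"slide": [0, 0, 0], "turn": [0, 0, 0], "jaw": -0.6},
    {"slide": [0, 0, -0.25], "turn": [0, 0, 0], "jaw": -0.6},
    {"slide": [0, 0, -0.5], "turn": [0, 0, 0], "jaw": -0.6},
    {"slide": [0, 0, -0.75], "turn": [0, 0, 0], "jaw": -0.6},
    {"slide": [0, 0, -1], "turn": [0, 0, 0], "jaw": -0.6},
  ],
)

```text
time: 9.7
tool_pos: [0.4566, -0.2853, 0.2732]
ee_rot: [-2.27, 2.172, -0.0]
contact_force: [1.0, 0.2, 1.0]
grip_width: 0.0682
finger_force: 0.0
```

Run:
```python
from h import *
for n in('scene','top'):
    c=grab(n);P=pts(c)
    m=(P[...,2]>.166)&(P[...,2]<.19)&(abs(P[...,0]-.456)<.06)&(abs(P[...,1]+.286)<.06)
    print(n,m.sum(),P[m].mean(0))
    b=(cv2.cvtColor(c['pixels'],cv2.COLOR_RGB2HSV)); H,s=b[...,0],b[...,1]
    b=(H>105)&(H<130)&(s>130)&(P[...,1]>-.06)&(P[...,1]<.12)&(P[...,0]>.4)&(P[...,0]<.56)&(P[...,2]>.12)
    for lo in np.arange(.13,.31,.02):
        q=P[b&(abs(P[...,2]-lo)<.01)]
        if len(q): print(round(lo,2),len(q),np.median(q,0).round(3))
```

```text
scene 127 [ 0.46020081 -0.28416158  0.17909451]
0.13 180 [0.498 0.018 0.13 ]
0.15 126 [0.495 0.015 0.144]
0.17 79 [ 0.491 -0.025  0.171]
0.19 76 [ 0.488 -0.023  0.191]
0.21 80 [ 0.486 -0.026  0.213]
0.23 151 [ 0.483 -0.005  0.229]
0.25 32 [0.485 0.025 0.256]
0.27 119 [0.503 0.026 0.269]
0.29 141 [0.492 0.029 0.294]
top 24 [ 0.44184547 -0.27891806  0.17843489]
0.13 22 [0.492 0.    0.139]
0.15 34 [0.49  0.01  0.142]
0.17 7 [0.487 0.08  0.171]
0.19 10 [0.483 0.077 0.19 ]
0.21 19 [0.482 0.055 0.213]
0.23 116 [0.477 0.009 0.233]
0.25 1 [0.484 0.024 0.258]
0.27 3 [0.478 0.024 0.269]
0.29 121 [0.479 0.035 0.297]
```

arm_command(
  series=[
    {"slide": [-0.1, 0.1, 0], "turn": [0, 0, 0], "jaw": 1},
    {"slide": [-0.25, 0.27, 0.05], "turn": [0, 0, 0], "jaw": 1},
    {"slide": [-0.4, 0.27, 0.1], "turn": [0, 0, 0], "jaw": 1},
    {"slide": [-0.55, 0.27, 0.15], "turn": [0, 0, 0], "jaw": 1},
    {"slide": [-0.7, 0.27, 0.15], "turn": [0, 0, 0], "jaw": 1},
    {"slide": [-0.9, 0.27, 0.15], "turn": [0, 0, 0], "jaw": 1},
    {"slide": [-0.9, 0.27, 0.15], "turn": [0, 0, 0], "jaw": 1},
    {"slide": [-0.9, 0.27, 0.15], "turn": [0, 0, 0], "jaw": 1},
  ],
)

```text
time: 10.6
tool_pos: [0.4196, -0.1786, 0.2538]
ee_rot: [-2.271, 2.17, -0.0]
contact_force: [-0.1, 0.2, 0.9]
grip_width: 0.0002
finger_force: 0.0
```

arm_command(
  series=[
    {"slide": [-0.2, 0, 0], "turn": [0, 0, 0], "jaw": 1},
    {"slide": [-0.4, 0, 0], "turn": [0, 0, 0], "jaw": 1},
    {"slide": [-0.6, 0, 0], "turn": [0, 0, 0], "jaw": 1},
    {"slide": [-0.8, 0, 0], "turn": [0, 0, 0], "jaw": 1},
    {"slide": [-0.9, 0, 0], "turn": [0, 0, 0], "jaw": 1},
    {"slide": [-0.9, 0, 0], "turn": [0, 0, 0], "jaw": 1},
    {"slide": [-0.9, 0, 0], "turn": [0, 0, 0], "jaw": 1},
    {"slide": [-0.9, 0, 0], "turn": [0, 0, 0], "jaw": 1},
  ],
)

```text
time: 11.4
tool_pos: [0.4148, -0.0717, 0.2538]
ee_rot: [2.268, -2.173, -0.0]
contact_force: [-0.4, -0.7, -0.7]
grip_width: 0.0002
finger_force: 0.0
```

arm_command(
  series=[
    {"slide": [-0.2, 0, 0], "turn": [0, 0, 0], "jaw": 1},
    {"slide": [-0.4, 0, 0], "turn": [0, 0, 0], "jaw": 1},
    {"slide": [-0.6, 0, 0], "turn": [0, 0, 0], "jaw": 1},
    {"slide": [-0.8, 0, 0], "turn": [0, 0, 0], "jaw": 1},
    {"slide": [-0.88, 0, 0], "turn": [0, 0, 0], "jaw": 1},
    {"slide": [-0.88, 0, 0], "turn": [0, 0, 0], "jaw": 1},
    {"slide": [-0.88, 0, 0], "turn": [0, 0, 0], "jaw": 1},
    {"slide": [-0.88, 0, 0], "turn": [0, 0, 0], "jaw": 1},
  ],
)

```text
time: 12.2
tool_pos: [0.4102, 0.0337, 0.254]
ee_rot: [2.268, -2.173, 0.0]
contact_force: [0.8, -1.1, -0.7]
grip_width: 0.0002
finger_force: 0.0
```

arm_command(
  series=[
    {"slide": [0, -0.2, 0], "turn": [0, 0, 0], "jaw": 1},
    {"slide": [0, -0.35, 0], "turn": [0, 0, 0], "jaw": 1},
    {"slide": [0, -0.45, 0], "turn": [0, 0, 0], "jaw": 1},
    {"slide": [0, -0.55, 0], "turn": [0, 0, 0], "jaw": 1},
    {"slide": [0, -0.65, 0], "turn": [0, 0, 0], "jaw": 1},
    {"slide": [0, -0.75, 0], "turn": [0, 0, 0], "jaw": 1},
    {"slide": [0, -0.85, 0], "turn": [0, 0, 0], "jaw": 1},
    {"slide": [0, -0.95, 0], "turn": [0, 0, 0], "jaw": 1},
  ],
)

```text
time: 13.0
tool_pos: [0.5245, 0.0385, 0.2538]
ee_rot: [2.268, -2.173, 0.0]
contact_force: [-0.9, -0.7, 0.6]
grip_width: -0.0002
finger_force: 0.0
```

arm_command(
  series=[
    {"slide": [0, -0.1, 0], "turn": [0, 0, 0], "jaw": 1},
    {"slide": [0, -0.2, 0], "turn": [0, 0, 0], "jaw": 1},
    {"slide": [0, -0.3, 0], "turn": [0, 0, 0], "jaw": 1},
    {"slide": [0, -0.4, 0], "turn": [0, 0, 0], "jaw": 1},
    {"slide": [0, -0.5, 0], "turn": [0, 0, 0], "jaw": 1},
    {"slide": [0, -0.55, 0], "turn": [0, 0, 0], "jaw": 1},
    {"slide": [0, -0.55, 0], "turn": [0, 0, 0], "jaw": 1},
    {"slide": [0, -0.55, 0], "turn": [0, 0, 0], "jaw": 1},
  ],
)

```text
time: 13.8
tool_pos: [0.5897, 0.042, 0.2538]
ee_rot: [2.269, -2.172, -0.0]
contact_force: [-0.3, 0.4, -0.4]
grip_width: -0.0
finger_force: 0.0
```

arm_command(
  series=[
    {"slide": [0.2, -0.1, 0], "turn": [0, 0, 0], "jaw": 1},
    {"slide": [0.4, -0.2, 0], "turn": [0, 0, 0], "jaw": 1},
    {"slide": [0.6, -0.3, 0], "turn": [0, 0, 0], "jaw": 1},
    {"slide": [0.8, -0.3, 0], "turn": [0, 0, 0], "jaw": 1},
    {"slide": [0.875, -0.3, 0], "turn": [0, 0, 0], "jaw": 1},
    {"slide": [0.875, -0.3, 0], "turn": [0, 0, 0], "jaw": 1},
    {"slide": [0.875, -0.3, 0], "turn": [0, 0, 0], "jaw": 1},
    {"slide": [0.875, -0.3, 0], "turn": [0, 0, 0], "jaw": 1},
  ],
)

```text
time: 14.6
tool_pos: [0.6304, -0.0599, 0.2542]
ee_rot: [-2.271, 2.171, -0.0]
contact_force: [-0.8, 0.1, -0.0]
grip_width: 0.0001
finger_force: 0.0
```

arm_command(
  series=[
    {"slide": [0.2, -0.1, 0], "turn": [0, 0, 0], "jaw": 1},
    {"slide": [0.4, -0.2, 0], "turn": [0, 0, 0], "jaw": 1},
    {"slide": [0.6, -0.3, 0], "turn": [0, 0, 0], "jaw": 1},
    {"slide": [0.8, -0.3, 0], "turn": [0, 0, 0], "jaw": 1},
    {"slide": [0.875, -0.3, 0], "turn": [0, 0, 0], "jaw": 1},
    {"slide": [0.875, -0.3, 0], "turn": [0, 0, 0], "jaw": 1},
    {"slide": [0.875, -0.3, 0], "turn": [0, 0, 0], "jaw": 1},
    {"slide": [0.875, -0.3, 0], "turn": [0, 0, 0], "jaw": 1},
  ],
)

```text
time: 15.4
tool_pos: [0.6711, -0.1629, 0.2543]
ee_rot: [-2.271, 2.17, -0.001]
contact_force: [-0.2, 0.5, -0.3]
grip_width: -0.0001
finger_force: 0.0
```

Run:
```python
from h import *
for n in('scene','top'):
    c=grab(n);P=pts(c);h=cv2.cvtColor(c['pixels'],cv2.COLOR_RGB2HSV);H,s=h[...,0],h[...,1]
    b=(H>105)&(H<130)&(s>130)&(P[...,1]>-.06)&(P[...,1]<.12)&(P[...,0]>.4)&(P[...,0]<.72)&(P[...,2]>.05)
    q=P[b]; print(n,len(q),q.min(0).round(3),q.max(0).round(3)); print(np.polyfit(q[:,0],q[:,2],1))
    r=((H<4)|(H>174))&(s>150)&(abs(P[...,1]+.115)<.02)&(abs(P[...,0]-.67)<.03)&(P[...,2]<.12)
    q=P[r]; print('head',len(q),np.median(q,0).round(3),q.min(0).round(3),q.max(0).round(3))
save(load('scene'),'shut',(180,110,340,290),3)
print(monitor.get_state()['tool_pos'])
```

```text
scene 644 [ 0.503 -0.044  0.063] [0.693 0.105 0.115]
[-0.04582451  0.1356138 ]
head 53 [ 0.676 -0.119  0.083] [ 0.663 -0.122  0.065] [ 0.69  -0.111  0.089]
top 223 [ 0.467 -0.046  0.101] [ 0.627 -0.015  0.592]
[-1.90055113  1.22264279]
head 26 [ 0.667 -0.114  0.085] [ 0.657 -0.12   0.074] [ 0.682 -0.11   0.092]
[ 0.67113967 -0.16310459  0.25429617]
```

View pics/shut.png

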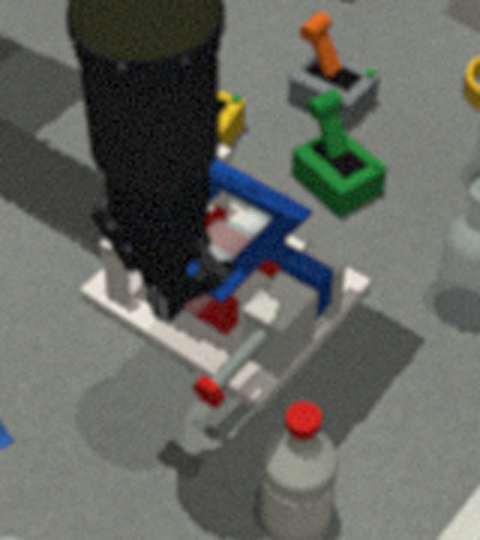

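arm_command(
  series=[
    {"slide": [0, 0, 0.25], "turn": [0, 0, 0], "jaw": 1},
    {"slide": [0, 0, 0.5], "turn": [0, 0, 0], "jaw": 1},
    {"slide": [0, 0, 0.75], "turn": [0, 0, 0], "jaw": 1},
    {"slide": [0, 0, 1], "turn": [0, 0, 0], "jaw": 1},
    {"slide": [0, 0, 1], "turn": [0, 0, 0], "jaw": 1},
    {"slide": [0, 0, 1], "turn": [0, 0, 0], "jaw": 1},
    {"slide": [0, 0, 1], "turn": [0, 0, 0], "jaw": 1},
    {"slide": [0, 0, 1], "turn": [0, 0, 0], "jaw": 1},
  ],
)

```text
time: 16.3
tool_pos: [0.672, -0.1642, 0.1366]
ee_rot: [-2.268, 2.17, -0.005]
contact_force: [0.2, -0.4, -0.4]
grip_width: 0.0
finger_force: 0.0
```

arm_command(
  series=[
    {"slide": [0, 0, 0.2], "turn": [0, 0, 0], "jaw": 1},
    {"slide": [0, 0, 0.4], "turn": [0, 0, 0], "jaw": 1},
    {"slide": [0, 0, 0.49], "turn": [0, 0, 0], "jaw": 1},
    {"slide": [0, 0, 0.49], "turn": [0, 0, 0], "jaw": 1},
    {"slide": [-0.06, 0, 0.49], "turn": [0, 0, 0], "jaw": 1},
    {"slide": [-0.12, 0, 0.49], "turn": [0, 0, 0], "jaw": 1},
    {"slide": [-0.18, 0, 0.49], "turn": [0, 0, 0], "jaw": 1},
    {"slide": [-0.24, 0, 0.49], "turn": [0, 0, 0], "jaw": 1},
  ],
)

```text
time: 17.1
tool_pos: [0.6702, -0.1345, 0.0761]
ee_rot: [-2.27, 2.171, -0.002]
contact_force: [0.5, -0.2, 0.3]
grip_width: 0.0002
finger_force: 0.0
```

arm_command(
  series=[
    {"slide": [-0.05, 0, 0], "turn": [0, 0, 0], "jaw": 1},
    {"slide": [-0.1, 0, 0], "turn": [0, 0, 0], "jaw": 1},
    {"slide": [-0.15, 0, 0], "turn": [0, 0, 0], "jaw": 1},
    {"slide": [-0.2, 0, 0], "turn": [0, 0, 0], "jaw": 1},
    {"slide": [-0.25, 0, 0], "turn": [0, 0, 0], "jaw": 1},
    {"slide": [-0.3, 0, 0], "turn": [0, 0, 0], "jaw": 1},
    {"slide": [-0.35, 0, 0], "turn": [0, 0, 0], "jaw": 1},
    {"slide": [-0.35, 0, 0], "turn": [0, 0, 0], "jaw": 1},
  ],
)

```text
time: 17.9
tool_pos: [0.6686, -0.0943, 0.0771]
ee_rot: [-2.27, 2.172, -0.005]
contact_force: [0.6, -5.6, 3.8]
grip_width: -0.0001
finger_force: 2.6
```

arm_command(
  series=[
    {"slide": [-0.05, 0, 0], "turn": [0, 0, 0], "jaw": 1},
    {"slide": [-0.1, 0, 0], "turn": [0, 0, 0], "jaw": 1},
    {"slide": [-0.15, 0, 0], "turn": [0, 0, 0], "jaw": 1},
    {"slide": [-0.2, 0, 0], "turn": [0, 0, 0], "jaw": 1},
    {"slide": [-0.24, 0, 0], "turn": [0, 0, 0], "jaw": 1},
    {"slide": [-0.28, 0, 0], "turn": [0, 0, 0], "jaw": 1},
    {"slide": [-0.3, 0, 0], "turn": [0, 0, 0], "jaw": 1},
    {"slide": [-0.32, 0, 0], "turn": [0, 0, 0], "jaw": 1},
  ],
)

```text
time: 18.7
tool_pos: [0.6661, -0.0547, 0.0748]
ee_rot: [2.27, -2.171, -0.001]
contact_force: [-0.2, -1.8, 0.2]
grip_width: -0.0001
finger_force: 0.6
```

Continue gently until the force rises.

arm_command(
  series=[
    {"slide": [-0.01, 0, 0], "turn": [0, 0, 0], "jaw": 1},
    {"slide": [-0.02, 0, 0], "turn": [0, 0, 0], "jaw": 1},
    {"slide": [-0.03, 0, 0], "turn": [0, 0, 0], "jaw": 1},
    {"slide": [-0.04, 0, 0], "turn": [0, 0, 0], "jaw": 1},
    {"slide": [-0.05, 0, 0], "turn": [0, 0, 0], "jaw": 1},
    {"slide": [-0.05, 0, 0], "turn": [0, 0, 0], "jaw": 1},
    {"slide": [-0.05, 0, 0], "turn": [0, 0, 0], "jaw": 1},
    {"slide": [-0.05, 0, 0], "turn": [0, 0, 0], "jaw": 1},
  ],
)

```text
time: 19.5
tool_pos: [0.6661, -0.0534, 0.0749]
ee_rot: [2.264, -2.172, 0.005]
contact_force: [5.3, -15.0, -3.8]
grip_width: -0.0
finger_force: 8.1
```

arm_command(
  series=[
    {"slide": [-0.02, 0, 0], "turn": [0, 0, 0], "jaw": 1},
    {"slide": [-0.02, 0, 0], "turn": [0, 0, 0], "jaw": 1},
    {"slide": [0.1, 0, 0], "turn": [0, 0, 0], "jaw": 1},
    {"slide": [0.3, 0, 0], "turn": [0, 0, 0], "jaw": 1},
    {"slide": [0.6, 0, 0], "turn": [0, 0, 0], "jaw": 1},
    {"slide": [0.8, 0, -0.3], "turn": [0, 0, 0], "jaw": 1},
    {"slide": [0.8, 0, -0.7], "turn": [0, 0, 0], "jaw": 1},
    {"slide": [0.8, 0, -1], "turn": [0, 0, 0], "jaw": 1},
  ],
)

```text
time: 20.3
tool_pos: [0.6703, -0.146, 0.198]
ee_rot: [-2.268, 2.172, -0.002]
contact_force: [0.5, 0.1, 1.0]
grip_width: -0.0
finger_force: 0.0
```

arm_command(
  series=[
    {"slide": [0, 0.3, -0.3], "turn": [0, 0, 0], "jaw": 1},
    {"slide": [0, 0.6, -0.6], "turn": [0, 0, 0], "jaw": 1},
    {"slide": [0, 0.8, -0.8], "turn": [0, 0, 0], "jaw": 1},
    {"slide": [0, 1, -1], "turn": [0, 0, 0], "jaw": 1},
    {"slide": [0, 1, -1], "turn": [0, 0, 0], "jaw": 1},
    {"slide": [0, 1, -1], "turn": [0, 0, 0], "jaw": 1},
    {"slide": [0, 1, -1], "turn": [0, 0, 0], "jaw": 1},
    {"slide": [0, 1, -1], "turn": [0, 0, 0], "jaw": 1},
  ],
)

```text
time: 21.1
tool_pos: [0.5505, -0.15, 0.3134]
ee_rot: [2.269, -2.17, -0.003]
contact_force: [-0.2, -0.7, 0.1]
grip_width: -0.0003
finger_force: 0.0
```

Run:
```python
from h import *
for n in('scene','top'):
    c=grab(n);P=pts(c);h=cv2.cvtColor(c['pixels'],cv2.COLOR_RGB2HSV);H,s=h[...,0],h[...,1]
    b=(H>105)&(H<130)&(s>130)&(P[...,1]>-.06)&(P[...,1]<.12)&(P[...,0]>.5)&(P[...,0]<.72)&(P[...,2]>.08)&(P[...,2]<.2)
    q=P[b]; print(n,len(q),np.polyfit(q[:,0],q[:,2],1))
    r=((H<4)|(H>174))&(s>150)&(P[...,1]>-.14)&(P[...,1]<-.02)&(abs(P[...,0]-.67)<.025)&(P[...,2]<.12)
    q=P[r]; print('head',len(q),np.median(q,0).round(3),q.min(0).round(3),q.max(0).round(3))
    m=(s<60)&(abs(P[...,2]-.097)<.008)&(abs(P[...,0]-.67)<.03)&(P[...,1]>-.06)&(P[...,1]<.035); print('ear1 ymin',np.percentile(P[m][:,1],[1,3,99]).round(3))
save(load('scene'),'pin',(200,130,300,250),5)
```

```text
scene 1132 [-0.01265005  0.11614243]
head 63 [ 0.671 -0.041  0.084] [ 0.652 -0.044  0.066] [ 0.687 -0.031  0.093]
ear1 ymin [-0.033 -0.032  0.032]
top 227 [0.00830389 0.10437933]
  return _methods._mean(a, axis=axis, dtype=dtype,
  ret = um.true_divide(
Traceback (most recent call last):
ValueError: zero-size array to reduction operation minimum which has no identity
```

Run:
```python
from h import *
c=load('scene'); save(c,'pin',(200,130,300,250),5)
print(monitor.get_state()['tool_pos'])
```

```text
[ 0.5505783  -0.15009367  0.31380739]
```

View pics/pin.png

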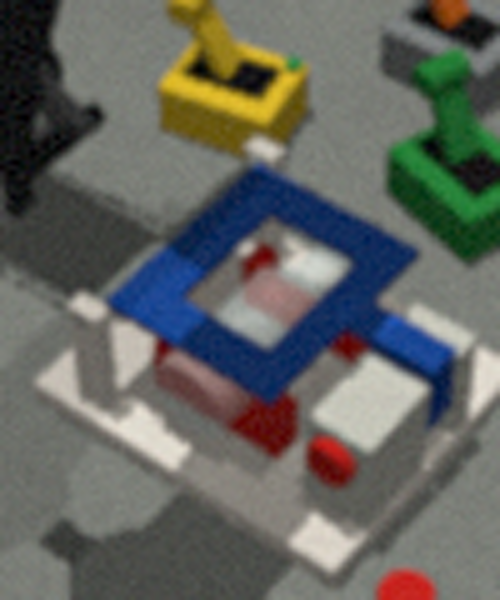

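arm_command(
  series=[
    {"slide": [-0.2, 0.1, 0], "turn": [0, 0, 0], "jaw": 1},
    {"slide": [-0.4, 0.2, 0], "turn": [0, 0, 0], "jaw": 1},
    {"slide": [-0.6, 0.37, 0], "turn": [0, 0, 0], "jaw": 1},
    {"slide": [-0.84, 0.37, 0], "turn": [0, 0, 0], "jaw": 1},
    {"slide": [-0.84, 0.37, 0], "turn": [0, 0, 0], "jaw": 1},
    {"slide": [-0.84, 0.37, 0], "turn": [0, 0, 0], "jaw": 1},
    {"slide": [-0.84, 0.37, 0], "turn": [0, 0, 0], "jaw": 1},
    {"slide": [-0.84, 0.37, 0], "turn": [0, 0, 0], "jaw": 1},
  ],
)

```text
time: 22.0
tool_pos: [0.5017, -0.0521, 0.3148]
ee_rot: [2.268, -2.173, -0.0]
contact_force: [0.0, -0.4, 0.1]
grip_width: -0.0001
finger_force: 0.0
```

arm_command(
  series=[
    {"slide": [-0.2, 0.1, 0], "turn": [0, 0, 0], "jaw": 1},
    {"slide": [-0.4, 0.2, 0], "turn": [0, 0, 0], "jaw": 1},
    {"slide": [-0.6, 0.37, 0], "turn": [0, 0, 0], "jaw": 1},
    {"slide": [-0.84, 0.37, 0], "turn": [0, 0, 0], "jaw": 1},
    {"slide": [-0.84, 0.37, 0], "turn": [0, 0, 0], "jaw": 1},
    {"slide": [-0.84, 0.37, 0], "turn": [0, 0, 0], "jaw": 1},
    {"slide": [-0.84, 0.37, 0], "turn": [0, 0, 0], "jaw": 1},
    {"slide": [-0.84, 0.37, 0], "turn": [0, 0, 0], "jaw": 1},
  ],
)

```text
time: 22.8
tool_pos: [0.453, 0.0465, 0.315]
ee_rot: [2.268, -2.173, 0.0]
contact_force: [-0.1, 0.4, -0.6]
grip_width: 0.0001
finger_force: 0.0
```

arm_command(
  series=[
    {"slide": [-0.2, 0.1, 0], "turn": [0, 0, 0], "jaw": 1},
    {"slide": [-0.4, 0.2, 0], "turn": [0, 0, 0], "jaw": 1},
    {"slide": [-0.6, 0.37, 0], "turn": [0, 0, 0], "jaw": 1},
    {"slide": [-0.84, 0.37, 0], "turn": [0, 0, 0], "jaw": 1},
    {"slide": [-0.84, 0.37, 0], "turn": [0, 0, 0], "jaw": 1},
    {"slide": [-0.84, 0.37, 0], "turn": [0, 0, 0], "jaw": 1},
    {"slide": [-0.84, 0.37, 0], "turn": [0, 0, 0], "jaw": 1},
    {"slide": [-0.84, 0.37, 0], "turn": [0, 0, 0], "jaw": 1},
  ],
)

```text
time: 23.6
tool_pos: [0.4043, 0.1452, 0.3152]
ee_rot: [2.268, -2.174, 0.0]
contact_force: [0.3, -0.2, -0.7]
grip_width: -0.0001
finger_force: 0.0
```

arm_command(
  series=[
    {"slide": [-0.2, 0, 0], "turn": [0, 0, 0], "jaw": 1},
    {"slide": [-0.4, 0, 0], "turn": [0, 0, 0], "jaw": 1},
    {"slide": [-0.6, 0, 0], "turn": [0, 0, 0], "jaw": 1},
    {"slide": [-0.84, 0, 0], "turn": [0, 0, 0], "jaw": 1},
    {"slide": [-0.84, 0, 0], "turn": [0, 0, 0], "jaw": 1},
    {"slide": [-0.84, 0, 0], "turn": [0, 0, 0], "jaw": 1},
    {"slide": [-0.84, 0, 0], "turn": [0, 0, 0], "jaw": 1},
    {"slide": [-0.84, 0, 0], "turn": [0, 0, 0], "jaw": 1},
  ],
)

```text
time: 24.4
tool_pos: [0.3998, 0.2459, 0.3155]
ee_rot: [-2.268, 2.173, -0.0]
contact_force: [0.0, 0.5, 0.4]
grip_width: -0.0003
finger_force: 0.0
```

arm_command(
  series=[
    {"slide": [-0.2, 0, 0], "turn": [0, 0, 0], "jaw": 1},
    {"slide": [-0.4, 0, 0], "turn": [0, 0, 0], "jaw": 1},
    {"slide": [-0.65, 0, 0], "turn": [0, 0, 0], "jaw": 1},
    {"slide": [-0.86, 0, 0.2], "turn": [0, 0, 0], "jaw": 1},
    {"slide": [-0.86, 0, 0.5], "turn": [0, 0, 0], "jaw": 1},
    {"slide": [-0.86, 0, 0.85], "turn": [0, 0, 0], "jaw": 1},
    {"slide": [-0.86, 0, 0.85], "turn": [0, 0, 0], "jaw": 1},
    {"slide": [-0.86, 0, 0.85], "turn": [0, 0, 0], "jaw": 1},
  ],
)

```text
time: 25.2
tool_pos: [0.3956, 0.3492, 0.2144]
ee_rot: [-2.269, 2.172, -0.002]
contact_force: [-0.2, 0.3, 1.7]
grip_width: 0.0002
finger_force: 0.0
```

arm_command(
  series=[
    {"slide": [0, 0, 0.2], "turn": [0, 0, 0], "jaw": 1},
    {"slide": [0, 0, 0.4], "turn": [0, 0, 0], "jaw": 1},
    {"slide": [0, 0, 0.6], "turn": [0, 0, 0], "jaw": 1},
    {"slide": [0, 0, 0.8], "turn": [0, 0, 0], "jaw": 1},
    {"slide": [0, 0, 0.9], "turn": [0, 0, 0], "jaw": 1},
    {"slide": [0, 0, 0.9], "turn": [0, 0, 0], "jaw": 1},
    {"slide": [0, 0, 0.9], "turn": [0, 0, 0], "jaw": 1},
    {"slide": [0, 0, 0.9], "turn": [0, 0, 0], "jaw": 1},
  ],
)

```text
time: 26.0
tool_pos: [0.3958, 0.3506, 0.1074]
ee_rot: [-2.268, 2.17, 0.0]
contact_force: [0.9, 0.6, -0.5]
grip_width: -0.0
finger_force: 0.0
```

arm_command(
  series=[
    {"slide": [0, -0.1, 0], "turn": [0, 0, 0], "jaw": 1},
    {"slide": [0, -0.18, 0], "turn": [0, 0, 0], "jaw": 1},
    {"slide": [0, -0.26, 0], "turn": [0, 0, 0], "jaw": 1},
    {"slide": [0, -0.34, 0], "turn": [0, 0, 0], "jaw": 1},
    {"slide": [0, -0.42, 0], "turn": [0, 0, 0], "jaw": 1},
    {"slide": [0, -0.5, 0], "turn": [0, 0, 0], "jaw": 1},
    {"slide": [0, -0.56, 0], "turn": [0, 0, 0], "jaw": 1},
    {"slide": [0, -0.6, 0], "turn": [0, 0, 0], "jaw": 1},
  ],
)

```text
time: 26.8
tool_pos: [0.4677, 0.3528, 0.1048]
ee_rot: [2.269, -2.172, 0.0]
contact_force: [-0.0, 0.5, -1.1]
grip_width: -0.0001
finger_force: 0.0
```

arm_command(
  series=[
    {"slide": [0, -0.1, 0], "turn": [0, 0, 0], "jaw": 1},
    {"slide": [0, -0.1, 0], "turn": [0, 0, 0], "jaw": 1},
    {"slide": [0, 0.2, 0], "turn": [0, 0, 0], "jaw": 1},
    {"slide": [0, 0.5, 0], "turn": [0, 0, 0], "jaw": 1},
    {"slide": [0, 0.7, -0.3], "turn": [0, 0, 0], "jaw": 1},
    {"slide": [0, 0.7, -0.6], "turn": [0, 0, 0], "jaw": 1},
    {"slide": [0, 0.7, -1], "turn": [0, 0, 0], "jaw": 1},
    {"slide": [0, 0.7, -1], "turn": [0, 0, 0], "jaw": 1},
  ],
)

```text
time: 27.6
tool_pos: [0.3847, 0.3508, 0.2333]
ee_rot: [-2.261, 2.163, 0.001]
contact_force: [0.7, 0.5, 0.8]
grip_width: 0.0
finger_force: 0.0
```

Run:
```python
from h import *
for n in('scene','top'):
    c=grab(n);P=pts(c);h=cv2.cvtColor(c['pixels'],cv2.COLOR_RGB2HSV);H,s=h[...,0],h[...,1]
    o=(H>=4)&(H<16)&(s>150)&(P[...,0]>.4)&(P[...,0]<.56)&(P[...,1]>.3)&(P[...,1]<.4)&(P[...,2]>.095)
    print(n,'paddle tip',o.sum(),np.median(P[o],0).round(3))
    for nm,lo,hi,ctr in(('amber',.17,.19,(.4565,-.286)),('b',.17,.19,(.702,-.38)),('c',.17,.19,(.705,.355)),('d',.17,.19,(.774,.173)),('spray',.162,.18,(.792,-.134))):
        m=(P[...,2]>lo)&(P[...,2]<hi)&(abs(P[...,0]-ctr[0])<.05)&(abs(P[...,1]-ctr[1])<.05); print(nm,m.sum(),P[m].mean(0).round(3) if m.any() else '')
    r=((H<4)|(H>174))&(s>150)&(P[...,1]>-.14)&(P[...,1]<-.02)&(abs(P[...,0]-.67)<.025)&(P[...,2]<.12)
    q=P[r]
    if len(q): print('head',len(q),np.median(q,0).round(3),q.min(0).round(3))
    save(c,n+'9',s=1.5)
```

```text
scene paddle tip 61 [0.51  0.344 0.113]
amber 123 [ 0.46  -0.284  0.179]
b 180 [ 0.705 -0.381  0.18 ]
c 79 [0.709 0.354 0.18 ]
d 101 [0.778 0.172 0.18 ]
spray 113 [ 0.795 -0.136  0.17 ]
head 66 [ 0.671 -0.041  0.085] [ 0.656 -0.044  0.065]
top paddle tip 94 [0.505 0.352 0.113]
amber 121 [ 0.453 -0.281  0.18 ]
b 115 [ 0.698 -0.378  0.179]
c 111 [0.703 0.356 0.18 ]
d 109 [0.772 0.175 0.179]
spray 85 [ 0.79  -0.134  0.17 ]
head 8 [ 0.665 -0.037  0.091] [ 0.656 -0.037  0.085]
```

View pics/scene9.png

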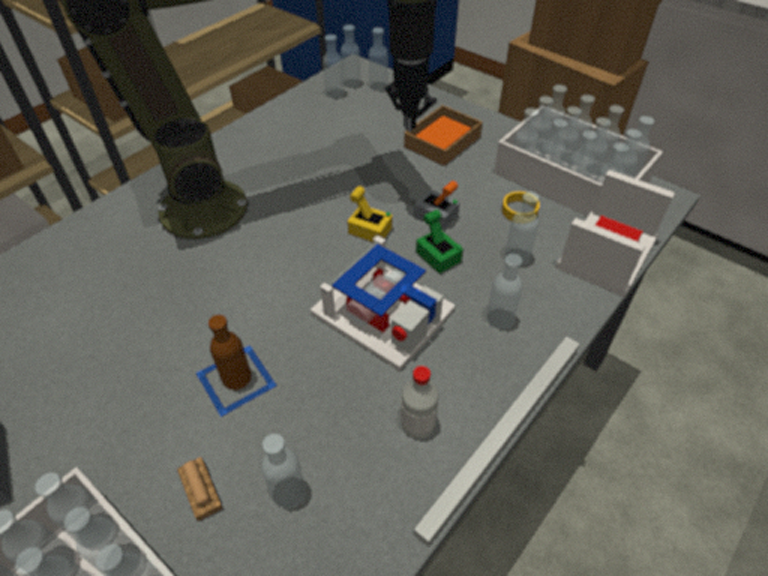

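The bottle stands in the square (233,365), the flap is shut (385,275), the pin head is at the fork (399,332), and the paddle leans towards +x (447,190). The bystanders haven't moved and the arm is clear of everything.

```bash
python3 -c "
from workcell import arm
print(arm.hand_in())"
```

```text
the job is handed in; nothing more can be done
None
```

I handed the job in at about 28 s with all four steps done in order: the amber bottle is in the square, the flap is shut, the pin is home and the paddle is flipped; in the last pictures the bottles and spray hadn't moved and the arm touched nothing, but hand-in returned no verdict.

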